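# Dress a sawn plate edge with the bench file

### The job

Dress the sawn upper edge of the small aluminium plate that stands clamped in the sprung filing stand: take the long flat steel file by its wooden block grip (not the bristle brush lying near it) and give the edge at least two long strokes, pressing lightly and pushing the file nose first towards the stand's stop, so that the edge runs from the front part of the file to its rear part. Lift the file clear for each return: never drag it backwards over the plate, which would pull the carriage off its stop. Then lay the file flat on the black rubber mat again and let go.

Things in the scene. Friction and masses are not known exactly. Their poses are not given: they have to be found in the camera images.
- file: Loose flat steel file, 0.28 kg, sole down on the mat, nose roughly away from the robot: blade 200 x 26 x 6 mm, front 30 mm narrowed to 14 mm. On its middle, at the centre of mass, a wooden block grip 80 mm long (x), 26 mm wide (y), 6 to 50 mm above the sole: pinch it across its width from above. Origin: middle of the sole (underside). x along the file to the nose (forward), y left, z up.
- plate: Upright aluminium plate, 6 mm thick (x), 60 mm wide (y), in a clamp on the fixed filing stand (160 x 110 mm). Origin: middle of its upper edge, 117 mm above the table; all else on the stand is over 35 mm lower. x: level, stroke direction, to the stand's stop, roughly away from the robot. Gives down up to 14 mm on a spring (2 N, then 0.5 N per mm): sole 5 mm below the free edge presses lightly.
- mat: Black rubber mat 280 (x) x 220 (y) x 4 mm, fixed. The file lies on one side of it, a brush on the other, about 100 mm apart along the mat's y, either way round. The brush has a like wooden block grip, but is only 130 mm long, 44 mm wide and 48 mm high. Origin: centre of the mat's underside, on the table. z up.
- carriage (a joint): How far the plate's carriage has been pulled back from its stop, in m: 0 = against the stop (start), up to 0.025. It slides towards the plate's -x with only 0.6 N of friction and does not return by itself; forward strokes press it firmly on its stop.
Things that resemble listed ones, but are neither listed nor needed, are in the scene too. What is shaped like the file but turquoise is not meant. Leave any pink look-alike of the part that bears plate alone.

How it is judged:
By the outcome, as a careful person would: the job done as asked, in the order asked, and still so for the second after the job is handed in, with the robot touching nothing.
It also fails if it takes over 61 s, if anything falls off the work surface, if the arm or the gripper's body presses on something with over 40 N, if the wrist force passes 120 N, or if a joint passes its speed limit or range.

### The arm

A 7-joint arm with a two-finger parallel gripper is mounted at the origin on the work surface. World frame = base frame: x ahead of the robot, y to its left, z up, the work surface at z = 0. Lengths are in mm, angles in degrees, forces in N, time in s.
With the tool pointing down it reaches from about 425 to 875 mm from the base axis. Payload 8.4 kg.
Tool frame: the origin (TCP) lies on the centre line of the jaws, within the pads' length; the fingertips stand 8 mm ahead of it and the grasp point (between the pads) lies 11 mm behind it; z points along the fingers, y is the direction in which the jaws open and shut (so a half turn about z gives the same grasp; the last joint's range is limited). The gripper opens to 85 mm and grips with 20 to 120 N. Pads are 22 mm wide; open, the fingers measure 114 mm over their backs; the gripper's body (76 mm by 85 mm) begins 54 mm behind the grasp point. The pads swing forward as they close: fully open they stand 13 mm farther back than shut.
Start: joints at [-82.861, 19.091, 2.286, 83.961, -0.768, 76.965, -3.352], TCP at [144.262, 633.761, 239.308] pointing down, gripper open.
Joint ranges: [-147.57, 147.57], [-21.85, 119.76], [-74.77, 79.35], [14.55, 137.4], [-85.83, 265.84], [4.83, 119.75], [-152.11, 152.11]. Speed limits (degrees/s): [127.2, 127.2, 159.86, 159.86, 180, 180, 180].

### API

Orientations are given as a 3x3 rotation matrix whose columns are the frame's x, y, z axes.
In Python, from station import arm gives the robot as it stands.
- The arm moves only by the shell command python3 -m creep 'ROWS'. ROWS is a JSON object of lists of equal length, an entry for each row: "delta_rot": the turn, a rotation vector about the tool's x, y, z in degrees, a list of three; "dp": the shift along the tool's x, y, z in m, a list of three; "grip": the closure in counts, from 0 (fully open) to 255 (shut). In form: {"delta_rot": [[wx, wy, wz], ...], "dp": [[x, y, z], ...], "grip": [grip, ...]}. A call has 1 to 20 rows; each row shifts and turns the pose as measured when the row begins, along the tool's axes as they then stand; what a row does not reach is not made up. A row lasts 1/8 s, in which the tool goes at most 62.5 mm and 10.7 degrees, less where a joint would pass 70% of its speed; a pose out of reach is approached as far as the arm can. A call is refused whole if a number of a shift passes 0.0625 or a number of a turn 10.7, either way. A call with a gripper value outside its range is refused whole. The fingers move at their own pace and stop on an object; the grip force is fixed at half the most. Time passes only in rows, so rows that do not move let the fingers close. It gives the time, the measured TCP pose, the force and the opening at its end, in the units of the state.
- arm.read_state(): the state, without advancing time (a new reading comes with each control period).
- arm.capture(name): name is "scene" or "top" or "wrist"; returns a dict with "image" (420x560x3 uint8, blue, green, red), "fov_y" (degrees; the focal length in pixels is half the picture's height over the tangent of half this angle, whatever the lens; pixels are square), "cx", "cy" (the principal point, pixels), "xyz" and "rotation" of the camera in the world; the wrist camera has in their place "mount" (4x4, takes a point from camera to tool coordinates, whose origin is the TCP and whose axes are the flange's). Camera axes: x right, y down, z forward; pixel columns grow to the right and rows downward; lengths in mm; the calibration is good to about 2 mm. A picture is of the moment at which its call begins: read the wrist's pose just before it. There is no depth.
- arm.finish_job(): hands the job in, once; it reports no verdict.
The state is a dict: "clock": time; "joints": joint angles; "qvel": joint speeds; "joint_efforts": joint torques, N m; "tcp_pos": TCP position; "orientation": TCP orientation; "contact_force": force on the tool from outside, world axes, zero at the start; "ft_torque": the same for the moment, N m; "opening": finger opening in mm.
Only numpy, scipy, OpenCV 4.12 (cv2) and the standard library are available. Lean on these libraries where they do the work, as an engineer would, in place of code of your own. Each camera call takes 0.05 s, during which the arm holds its last target.

## Working session

There is one attempt and no reset: what is moved stays moved. The work goes in short steps, Python scripts to look and compute and a shell command to move; the robot and the scene stay as the last step left them, time stands still between calls to the robot, and variables do not carry over. Pictures are saved under pics/ and viewed, and the job is handed in when it is done.

```bash
mkdir -p pics; ls; python3 - <<'E'
from station import arm
import cv2,numpy as np
s=arm.read_state();print(s)
for n in("scene","top","wrist"):
    c=arm.capture(n);cv2.imwrite(f"pics/{n}0.png",c["image"]);print(n,{k:(np.round(v,4).tolist() if not isinstance(v,str) else v) for k,v in c.items() if k!="image"})
E
```

```text
pics
{'clock': 0.0, 'joints': array([-82.8617008 ,  19.13159606,   2.28537965,  84.0115578 ,
        -0.76913641,  76.96485089,  -3.35059831]), 'qvel': array([-0.02435059,  0.04089219, -0.0596287 , -0.05920928,  0.05867678,
        0.05838046,  0.05690355]), 'joint_efforts': array([-2.05179003e-04, -6.58530879e+01,  1.36542521e+00, -4.05564523e+01,
        1.67428324e-02,  1.23603604e-02, -4.59380067e-05]), 'tcp_pos': array([144.17925153, 633.35303156, 238.41900365]), 'orientation': array([[-9.75060837e-01,  2.21937586e-01, -2.69913528e-04],
       [ 2.21937732e-01,  9.75059534e-01, -1.59615526e-03],
       [-9.10650856e-05, -1.61625248e-03, -9.99998690e-01]]), 'contact_force': array([-0.29663693, -0.23823798,  0.13903745]), 'ft_torque': array([-0.02876787, -0.02230076,  0.03381583]), 'opening': 85.29510588341626}
scene {'fov_y': 55.6058, 'cx': 278.4068, 'cy': 208.3018, 'xyz': [829.1168, 484.6626, 874.3204], 'rotation': [[-0.7109, 0.5521, -0.4356], [0.7032, 0.5646, -0.4321], [0.0074, -0.6135, -0.7896]]}
top {'fov_y': 53.9977, 'cx': 289.9564, 'cy': 212.1082, 'xyz': [349.2847, 55.1942, 1099.4115], 'rotation': [[0.0054, -0.9977, 0.0678], [-0.9999, -0.0061, -0.0093], [0.0097, -0.0678, -0.9977]]}
wrist {'fov_y': 59.2772, 'cx': 284.8492, 'cy': 211.592, 'mount': [[-0.0007, -0.9571, -0.2896, 74.2094], [1.0, -0.0009, 0.0005, 0.6223], [-0.0008, -0.2896, 0.9571, -134.3064], [0.0, 0.0, 0.0, 1.0]]}
```

View pics/scene0.png

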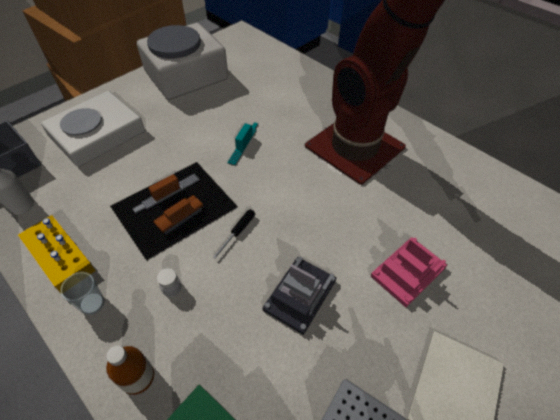

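View pics/top0.png

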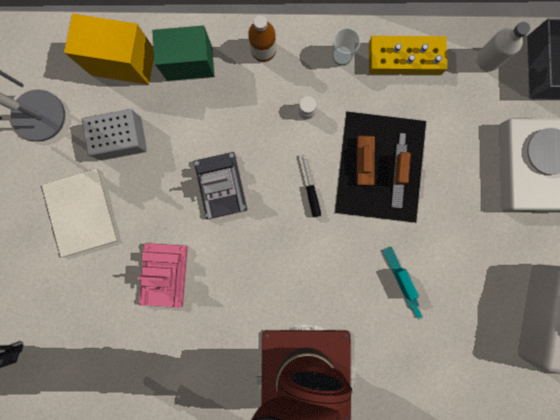

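View pics/wrist0.png

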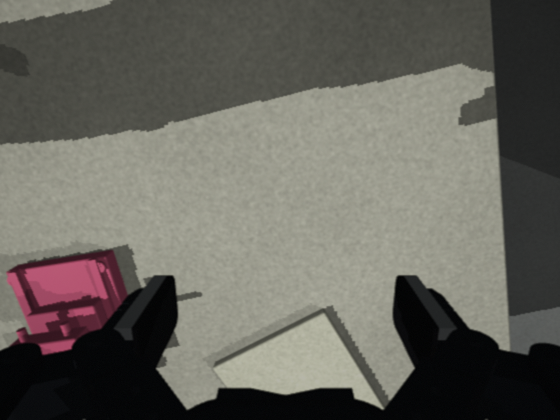

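```bash
python3 - <<'E'
import cv2,numpy as np
t=cv2.imread("pics/top0.png");s=cv2.imread("pics/scene0.png")
z=lambda i,x,y,w,h,f:cv2.resize(i[y:y+h,x:x+w],None,fx=f,fy=f,interpolation=cv2.INTER_CUBIC)
a=z(t,325,105,110,125,4.4);b=z(t,185,145,70,80,6.875)
cv2.imwrite("pics/c1.png",np.hstack([a,cv2.resize(b,(300,a.shape[0]))]))
a=z(s,105,155,140,110,2.8);b=z(s,255,245,90,95,4)
b=cv2.resize(b,(int(b.shape[1]*a.shape[0]/b.shape[0]),a.shape[0]))
cv2.imwrite("pics/c2.png",np.hstack([a,b]))
E
```

```text
(no output)
```

View pics/c1.png

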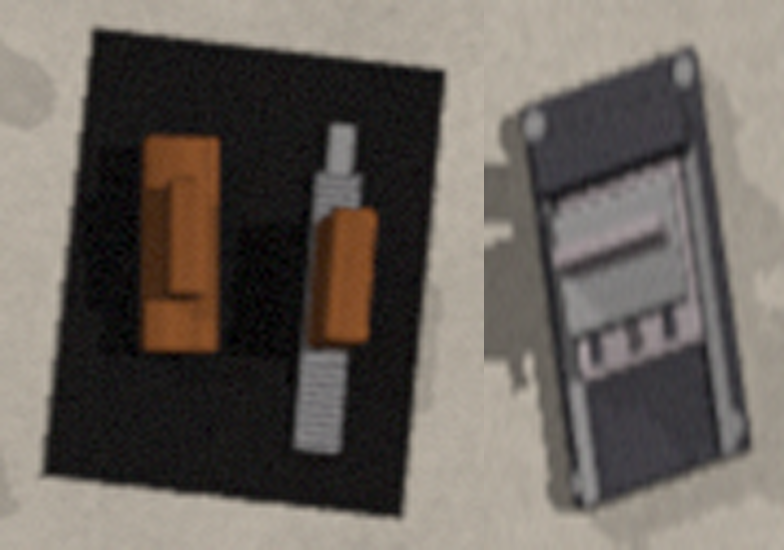

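View pics/c2.png

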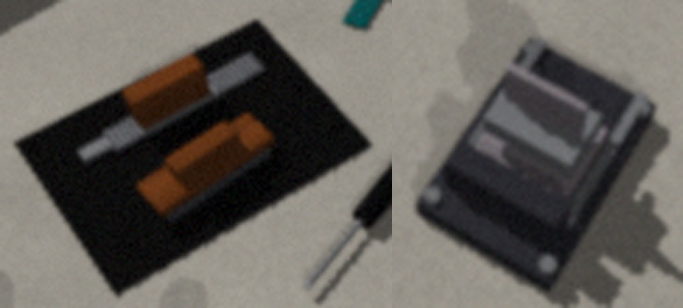

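```bash
cat > h.py <<'E'
import numpy as np,cv2
from station import arm
def cam(c,s=None):
    K=c["image"].shape[0]/2/np.tan(np.radians(c["fov_y"])/2)
    if "mount" in c:
        T=np.eye(4);T[:3,:3]=s["orientation"];T[:3,3]=s["tcp_pos"];M=T@np.array(c["mount"]);return K,c["cx"],c["cy"],M[:3,3],M[:3,:3]
    return K,c["cx"],c["cy"],np.array(c["xyz"]),np.array(c["rotation"])
def ray(cm,p,z):
    f,cx,cy,o,R=cm;d=R@np.array([(p[0]-cx)/f,(p[1]-cy)/f,1]);return o+d*(z-o[2])/d[2]
def proj(cm,P):
    f,cx,cy,o,R=cm;q=R.T@(np.array(P)-o);return q[:2]/q[2]*f+[cx,cy]
def snap(n,f=None):
    s=arm.read_state();c=arm.capture(n)
    if f:cv2.imwrite(f,c["image"])
    return cam(c,s),c["image"],s
E
python3 - <<'E'
from h import *
ct,t,_=snap("top");cs,sc,_=snap("scene")
np.set_printoptions(precision=1,suppress=True)
# blade points in top: nose end, rear end
for n,p,z in(("nose",(402,134),10),("rear",(397.5,207),10),("gripfar",(405.3,152.7),54),("gripnear",(402,183.2),54),("matc",(381,167),4),("plate",(214,180.6),117),("bolt",(195.8,163.5),40),("bolt2",(231.7,155),40)):print(n,ray(ct,p,z))
for y0,x0,y1,x1 in((105,325,230,435),):
    hsv=cv2.cvtColor(t,cv2.COLOR_BGR2HSV);m=((hsv[...,1]<60)&(hsv[...,2]>70)).astype(np.uint8)
    q=np.zeros_like(m);q[128:212,388:412]=m[128:212,388:412]
    n,l,st,ce=cv2.connectedComponentsWithStats(q);print(st[1:],ce[1:])
    m2=((hsv[...,0]<16)&(hsv[...,1]>140)&(hsv[...,2]>60)).astype(np.uint8);m2[:,:330]=0;m2[:,430:]=0;m2[:110]=0
    n,l,st,ce=cv2.connectedComponentsWithStats(m2);print(st[1:],ce[1:])
E
```

```text
nose [ 635.9 -255.4   10. ]
rear [ 438.7 -240.8   10. ]
gripfar [ 575.5 -250.7   54. ]
gripnear [ 496.3 -241.2   54. ]
matc [ 546.9 -199.3    4. ]
plate [490.7 228.5 117. ]
bolt [546.1 290.   40. ]
bolt2 [569.1 197.4  40. ]
[[396 133  11  23 163]
 [392 184  12  24 250]] [[401.3 144.1]
 [397.4 195.6]]
[[357 135  18  50 828]
 [397 152  14  31 338]
 [330 331  20  53 785]
 [330 389  14   4  19]
 [330 391  21  29 431]] [[366.  160.1]
 [403.8 167.3]
 [340.2 352.2]
 [335.7 390.9]
 [340.2 406. ]]
```

```bash
python3 -m creep '{"delta_rot":[[0,0,0],[0,0,0],[0,0,0],[0,0,0],[0,0,0],[0,0,0],[0,0,0],[0,0,0],[0,0,0],[0,0,-9],[0,0,-9],[0,0,-9]],"dp":[[-0.0475,-0.0355,-0.012],[-0.0475,-0.0355,-0.012],[-0.0475,-0.0355,-0.012],[-0.0475,-0.0355,-0.012],[-0.0475,-0.0355,-0.012],[-0.0475,-0.0355,-0.012],[-0.0475,-0.0355,-0.012],[-0.0475,-0.0355,-0.012],[-0.0475,-0.0355,-0.012],[0,0,0],[0,0,0],[0,0,0]],"grip":[0,0,0,0,0,0,0,0,0,0,0,0]}'
python3 - <<'E'
from h import *
np.set_printoptions(precision=3,suppress=True)
c,i,s=snap("wrist","pics/w1.png");print(s["tcp_pos"],s["orientation"],s["joints"])
E
```

```text
clock: 1.75
tcp_pos: [500.7, 212.2, 349.8]
orientation: [[-0.967, -0.256, 0.001], [-0.256, 0.967, -0.001], [-0.001, -0.001, -1.0]]
contact_force: [0.1, 0.4, 0.3]
opening: 85.3
[500.704 212.151 349.773] [[-0.967 -0.256  0.001]
 [-0.256  0.967 -0.001]
 [-0.001 -0.001 -1.   ]] [-50.172   4.094  24.126  89.535  -1.6    86.681  78.843]
```

View pics/w1.png

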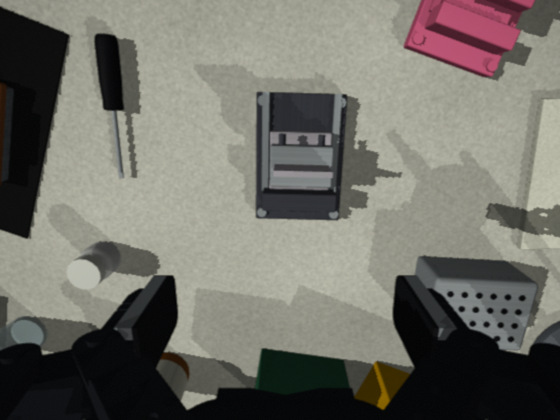

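```bash
python3 - <<'E'
import cv2
i=cv2.imread("pics/w1.png")[85:225,245:360];cv2.imwrite("pics/c3.png",cv2.resize(i,None,fx=4.2,fy=4.2,interpolation=cv2.INTER_CUBIC))
E
```

```text
(no output)
```

View pics/c3.png

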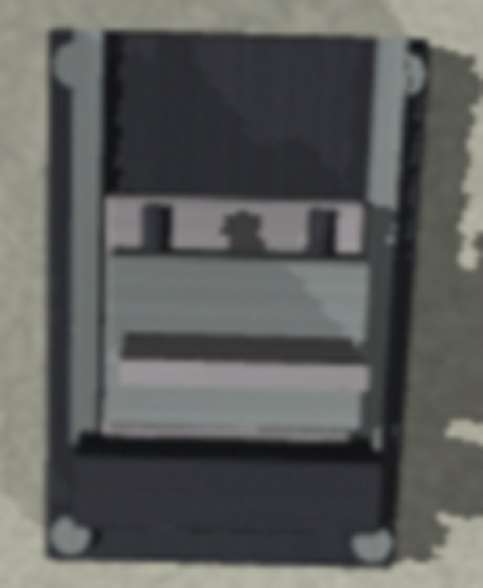

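```bash
python3 - <<'E'
from h import *
np.set_printoptions(precision=2,suppress=True)
s=arm.read_state();c=arm.capture("wrist");cm=cam(c,s)
f=lambda x,y:(245+(x+.5)/4.2-.5,85+(y+.5)/4.2-.5)
P=[ray(cm,f(*p),117) for p in((119,363),(368,365),(368,390),(118,388))]
for p in P:print(p)
print("ctr",np.mean(P,0),np.linalg.norm(P[0]-P[1]),np.linalg.norm(P[1]-P[2]))
d=P[0]-P[1]+P[3]-P[2];print("yaw of y axis-90",np.degrees(np.arctan2(d[1],d[0]))-90)
# base outline left edge & right edge, bottom
B=[ray(cm,f(*p),15) for p in((50,30),(50,558),(392,562),(425,40))]
for p in B:print(p)
b=B[1]-B[0];print("left edge yaw",np.degrees(np.arctan2(b[1],b[0])))
g=cv2.cvtColor(c["image"],cv2.COLOR_BGR2GRAY);print(g[165:182,300:306].mean(1))
ct,t,_=snap("top");cs,sc,_=snap("scene")
for n,cc,im in(("t",ct,t),("s",cs,sc)):
    q=[proj(cc,p) for p in P];print(n,q)
    u=[int(v) for v in np.mean(q,0)]
    o=im[u[1]-30:u[1]+30,u[0]-35:u[0]+35];o=cv2.resize(o,None,fx=8,fy=8,interpolation=cv2.INTER_CUBIC)
    cv2.polylines(o,[np.int32([((a[0]-u[0]+35.5)*8-.5,(a[1]-u[1]+30.5)*8-.5) for a in q])],True,(0,0,255),1)
    cv2.imwrite(f"pics/v{n}.png",o)
E
```

```text
[498.74 200.06 117.  ]
[483.48 257.71 117.  ]
[489.29 259.53 117.  ]
[504.68 201.38 117.  ]
ctr [494.05 229.67 117.  ] 59.63132444090914 6.090929859560566
yaw of y axis-90 -165.17390636997376
[429.62 158.    15.  ]
[584.51 196.64  15.  ]
[557.12 301.85  15.  ]
[403.78 262.95  15.  ]
left edge yaw 14.004918589969726
[ 70.83  55.83  54.67  56.17  56.    61.83  96.   135.67 146.17 146.
 145.67 144.83 139.5  132.5  129.83 130.   130.83]
t [array([225.94, 177.34]), array([201.74, 183.5 ]), array([201.03, 181.08]), array([225.43, 174.88])]
s [array([291.82, 264.28]), array([316.28, 276.83]), array([315.09, 279.1 ]), array([290.35, 266.34])]
```

View pics/vs.png

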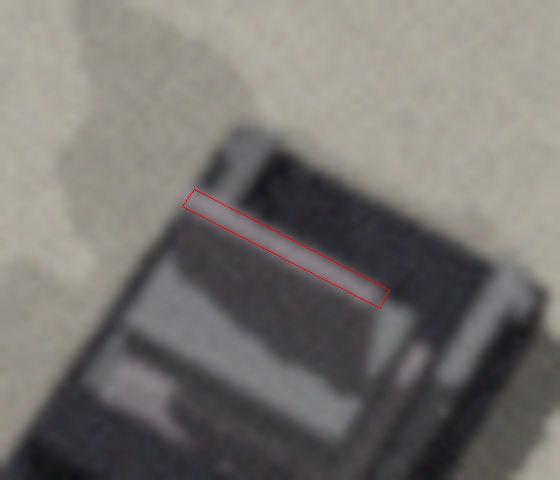

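View pics/vt.png

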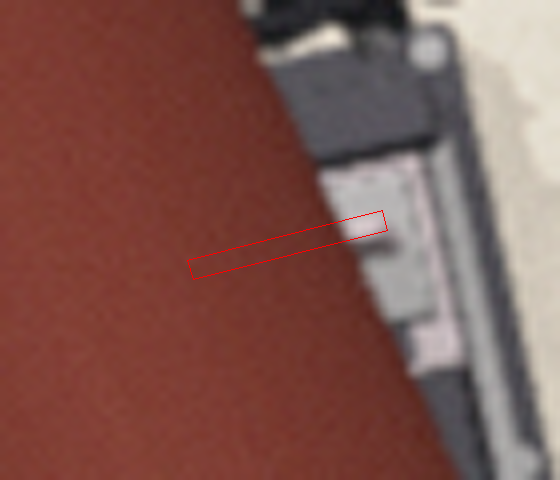

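```bash
python3 -m creep '{"delta_rot":[[0,0,0],[0,0,0],[0,0,0],[0,0,0],[0,0,0],[0,0,0],[0,0,0],[0,0,0],[0,0,9.5],[0,0,9.5],[0,0,0]],"dp":[[0.0103,-0.0575,0.006],[0.0103,-0.0575,0.006],[0.0103,-0.0575,0.006],[0.0103,-0.0575,0.006],[0.0103,-0.0575,0.006],[0.0103,-0.0575,0.006],[0.0103,-0.0575,0.006],[0.0103,-0.0575,0.006],[0,0,0],[0,0,0],[0,0,0]],"grip":[0,0,0,0,0,0,0,0,0,0,0]}'
python3 - <<'E'
from h import *
np.set_printoptions(precision=3,suppress=True)
c,i,s=snap("wrist","pics/w2.png");print(s["tcp_pos"],s["orientation"],s["joints"])
E
```

```text
clock: 3.32
tcp_pos: [530.1, -266.2, 300.2]
orientation: [[-0.993, 0.12, 0.003], [0.12, 0.993, -0.002], [-0.003, -0.001, -1.0]]
contact_force: [0.2, -0.1, 0.2]
opening: 85.3
[ 530.101 -266.203  300.209] [[-0.993  0.12   0.003]
 [ 0.12   0.993 -0.002]
 [-0.003 -0.001 -1.   ]] [-20.204  14.322  51.966  89.    -11.353  82.021 115.521]
```

View pics/w2.png

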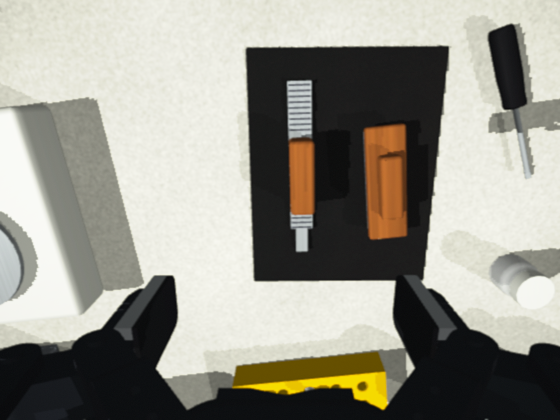

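```bash
python3 - <<'E'
from h import *
np.set_printoptions(precision=2,suppress=True)
s=arm.read_state();c=arm.capture("wrist");cm=cam(c,s);i=c["image"]
cv2.imwrite("pics/c4.png",cv2.resize(i[65:265,245:425],None,fx=3,fy=3,interpolation=cv2.INTER_CUBIC))
h=cv2.cvtColor(i,cv2.COLOR_BGR2HSV)
roi=np.zeros(h.shape[:2],bool);roi[70:262,275:330]=1
def reg(m,z):
    m=(m&roi).astype(np.uint8);n,l,st,ce=cv2.connectedComponentsWithStats(m)
    for k in range(1,n):
        if st[k,4]<80:continue
        print(st[k])
        pts=np.argwhere(l==k)[:,::-1]
        # per-row mids
        ys=np.unique(pts[:,1]);M=[]
        for y in ys:
            xs=pts[pts[:,1]==y,0];a=ray(cm,(xs.min()-.5,y),z);b=ray(cm,(xs.max()+.5,y),z);M.append([*((a+b)/2)[:2],np.linalg.norm(a-b)])
        M=np.array(M)[2:-2];p=np.polyfit(M[:,0],M[:,1],1);print(" z",z,"x",ray(cm,(300,ys.min()-.5),z)[0],ray(cm,(300,ys.max()+.5),z)[0],"yaw",np.degrees(np.arctan(p[0])),"y@535",np.polyval(p,535),"w",np.median(M[:,2]))
reg((h[...,1]<70)&(h[...,2]>90),10)
reg((h[...,0]<18)&(h[...,1]>120)&(h[...,2]>150),54)
E
```

```text
[ 287   80   25   60 1411]
 z 10 x 438.57077819717983 502.36081518288626 yaw -5.532204756593288 y@535 -248.42868768864054 w 27.227580188400466
[290 213  22  39 601]
 z 10 x 588.5407400477454 639.0058965452183 yaw -4.81493181203202 y@535 -249.12750403628826 w 16.100212959238426
[ 289  143   23   72 1541]
 z 54 x 500.58332128365146 577.0737303094703 yaw -5.466843061491778 y@535 -249.20666861430016 w 22.667719608480738
```

View pics/c4.png

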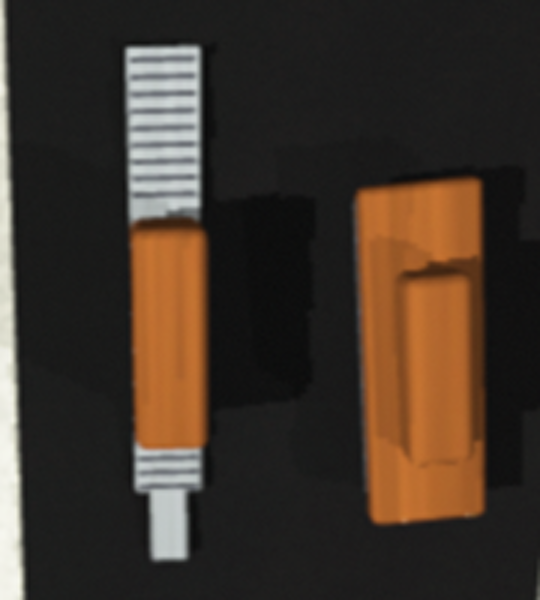

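```bash
python3 -m creep '{"delta_rot":[[0,0,-1.5],[0,0,0],[0,0,0],[0,0,0],[0,0,0],[0,0,0]],"dp":[[-0.0063,0.018,0],[0,0,0.05],[0,0,0.05],[0,0,0.05],[0,0,0.05],[0,0,0]],"grip":[0,0,0,0,0,0]}'
python3 - <<'E'
from h import *
np.set_printoptions(precision=3,suppress=True)
c,i,s=snap("wrist","pics/w3.png");print(s["tcp_pos"],s["orientation"],np.degrees(np.arctan2(-s["orientation"][1,0],-s["orientation"][0,0])))
R=s["orientation"];d=np.array([538.5,-249.2,26])-s["tcp_pos"];print(R.T@d)
E
```

```text
clock: 4.18
tcp_pos: [546.4, -236.9, 96.1]
orientation: [[-0.998, 0.063, 0.008], [0.063, 0.998, 0.003], [-0.008, 0.003, -1.0]]
contact_force: [0.8, 0.6, 0.2]
opening: 85.7
[ 546.374 -236.914   96.07 ] [[-0.998  0.063  0.008]
 [ 0.063  0.998  0.003]
 [-0.008  0.003 -1.   ]] -3.5910413169728677
[  7.649 -12.982  69.969]
```

View pics/w3.png

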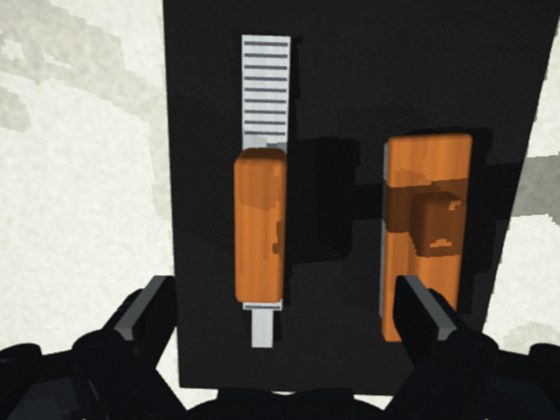

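```bash
python3 -m creep '{"delta_rot":[[0.3,0.4,1.6],[0,0,0]],"dp":[[0.0076,-0.013,0.005],[0,0,0]],"grip":[0,0]}'
python3 - <<'E'
from h import *
np.set_printoptions(precision=3,suppress=True)
s=arm.read_state();print(s["tcp_pos"],np.degrees(np.arctan2(-s["orientation"][1,0],-s["orientation"][0,0])))
R=s["orientation"];d=np.array([538.5,-249.2,26])-s["tcp_pos"];print(R[:,2],R.T@d)
E
```

```text
clock: 4.47
tcp_pos: [541.5, -251.7, 97.4]
orientation: [[-0.996, 0.091, 0.01], [0.091, 0.996, -0.005], [-0.01, -0.004, -1.0]]
contact_force: [0.3, 0.2, 0.0]
opening: 85.7
[ 541.485 -251.687   97.404] -5.223192785953086
[ 0.01  -0.005 -1.   ] [ 3.906  2.475 71.36 ]
```

```bash
python3 -m creep '{"delta_rot":[[-0.3,0.6,0.2],[-0.3,0.6,0],[0,0,0]],"dp":[[0.0039,0.0025,0.025],[0,0,0.025],[0,0,0]],"grip":[0,0,0]}'
python3 - <<'E'
from h import *
np.set_printoptions(precision=3,suppress=True)
s=arm.read_state();print(s["tcp_pos"],np.degrees(np.arctan2(-s["orientation"][1,0],-s["orientation"][0,0])))
R=s["orientation"];d=np.array([538.5,-249.2,26])-s["tcp_pos"];print(R[:,2],R.T@d)
c,i,s=snap("wrist","pics/w4.png")
E
```

```text
clock: 4.85
tcp_pos: [539.6, -249.0, 47.8]
orientation: [[-0.995, 0.095, -0.007], [0.095, 0.995, 0.008], [0.007, 0.008, -1.0]]
contact_force: [-0.1, 0.5, 1.0]
opening: 85.2
[ 539.56  -249.019   47.754] -5.428681840095863
[-0.007  0.008 -1.   ] [ 0.878 -0.449 21.758]
```

View pics/w4.png

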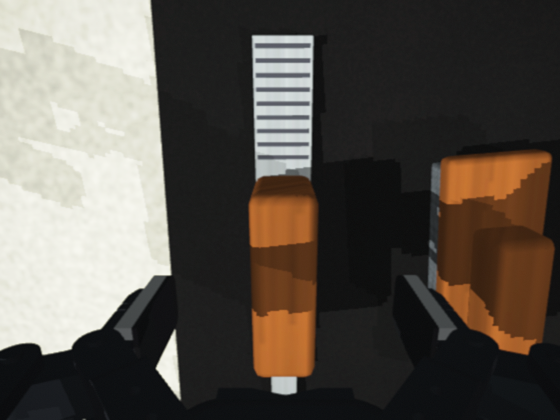

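```bash
python3 -m creep '{"delta_rot":[[0.4,-0.4,0],[0,0,0],[0,0,0]],"dp":[[0.0009,-0.0004,0.012],[0,0,0.0095],[0,0,0]],"grip":[0,0,0]}'
python3 - <<'E'
from h import *
np.set_printoptions(precision=3,suppress=True)
s=arm.read_state();print(s["tcp_pos"],np.degrees(np.arctan2(-s["orientation"][1,0],-s["orientation"][0,0])))
R=s["orientation"];d=np.array([538.5,-249.2,26])-s["tcp_pos"];print(R[:,2],R.T@d,s["contact_force"])
E
```

```text
clock: 5.28
tcp_pos: [539.7, -249.9, 27.4]
orientation: [[-0.995, 0.095, 0.004], [0.095, 0.996, -0.001], [-0.004, -0.0, -1.0]]
contact_force: [0.7, 0.4, -1.3]
opening: 85.1
[ 539.748 -249.853   27.375] -5.435567558688479
[ 0.004 -0.001 -1.   ] [1.31  0.532 1.37 ] [ 0.68   0.389 -1.271]
```

```bash
python3 -m creep '{"delta_rot":[[0,0,0],[0,0,0],[0,0,0],[0,0,0],[0,0,0],[0,0,0],[0,0,0],[0,0,0]],"dp":[[0,0,0],[0,0,0],[0,0,0],[0,0,0],[0,0,0],[0,0,0],[0,0,0],[0,0,0]],"grip":[255,255,255,255,255,255,255,255]}'
python3 -m creep '{"delta_rot":[[0,0,0],[0,0,0]],"dp":[[0,0,0],[0,0,0]],"grip":[255,255]}'
```

```text
clock: 6.28
tcp_pos: [540.3, -250.1, 28.3]
orientation: [[-0.995, 0.095, 0.005], [0.095, 0.996, -0.001], [-0.005, -0.001, -1.0]]
contact_force: [-0.2, -0.9, 0.5]
opening: 25.5
clock: 6.52
tcp_pos: [540.3, -250.1, 28.3]
orientation: [[-0.995, 0.095, 0.005], [0.095, 0.996, -0.001], [-0.005, -0.001, -1.0]]
contact_force: [0.4, 0.1, 0.8]
opening: 25.6
```

```bash
python3 -m creep '{"delta_rot":[[0,0,0],[0,0,0],[0,0,0],[0,0,0],[0,0,0],[0,0,0]],"dp":[[0,0,-0.02],[0,0,-0.045],[0,0,-0.045],[0,0,-0.045],[0,0,-0.045],[0,0,0]],"grip":[255,255,255,255,255,255]}'
python3 - <<'E'
from h import *
snap("wrist","pics/w5.png");snap("scene","pics/s5.png")
E
```

```text
clock: 7.28
tcp_pos: [537.5, -251.0, 239.6]
orientation: [[-0.995, 0.098, 0.005], [0.098, 0.995, -0.001], [-0.005, -0.001, -1.0]]
contact_force: [0.5, -0.4, -3.4]
opening: 25.1
```

View pics/w5.png

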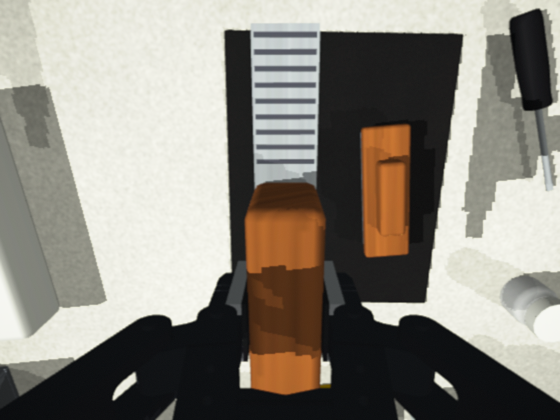

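View pics/s5.png

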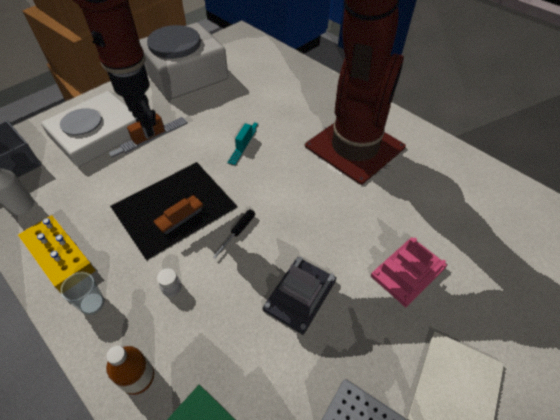

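```bash
python3 -m creep '{"delta_rot":[[0,0,0],[0,0,0],[0,0,0],[0,0,0],[0,0,0],[0,0,0],[0,0,0],[0,0,0],[0,0,0],[0,0,-9.7],[0,0,-9.7],[0,0,0]],"dp":[[0.0177,0.05,0.003],[0.0177,0.05,0.003],[0.0177,0.05,0.003],[0.0177,0.05,0.003],[0.0177,0.05,0.003],[0.0177,0.05,0.003],[0.0177,0.05,0.003],[0.0177,0.05,0.003],[0.0177,0.05,0.003],[0,0,0],[0,0,0],[0,0,0]],"grip":[255,255,255,255,255,255,255,255,255,255,255,255]}'
cat >> h.py <<'E'
U=np.array([np.cos(np.radians(14.2)),np.sin(np.radians(14.2)),0]);V=np.array([-U[1],U[0],0]);PL=np.array([494,229.7,117.])
def where(off=1.8,dz=24.3):
    s=arm.read_state();R=s["orientation"];p=s["tcp_pos"];a=p-PL
    print("t",round(s["clock"],2),"plate at file x",np.round(off-a@U,1) if 0 else np.round(-(a@U)+off,1),"lat",np.round(a@V,1),"sole rel edge",np.round(p[2]-dz-117,1),"yaw",np.round(np.degrees(np.arctan2(-R[1,0],-R[0,0])),2),"xz %.4f yz %.4f"%(R[2,0],R[2,1]),"F",np.round(s["contact_force"],1),"op",round(s["opening"],1))
    return s
E
python3 - <<'E'
from h import *
np.set_printoptions(precision=3,suppress=True)
s=where();print(s["tcp_pos"],s["joints"])
c,i,s=snap("wrist","pics/w6.png")
# rear edge in tool frame at tool z=18.3
C=arm.capture("wrist");M=np.array(C["mount"]);f=210/np.tan(np.radians(C["fov_y"])/2)
for px in((251,24),(320,24)):
    d=M[:3,:3]@np.array([(px[0]-C["cx"])/f,(px[1]-C["cy"])/f,1]);o=M[:3,3];print(o+d*(18.3-o[2])/d[2])
E
```

```text
clock: 8.88
tcp_pos: [406.0, 224.5, 192.0]
orientation: [[-0.969, -0.245, -0.024], [-0.245, 0.97, -0.014], [0.026, -0.008, -1.0]]
contact_force: [-0.2, -0.1, -1.8]
opening: 25.5
t 8.88 plate at file x 88.3 lat 16.6 sole rel edge 50.7 yaw 14.16 xz 0.0264 yz -0.0082 F [-0.2 -0.1 -1.8] op 25.5
[406.033 224.538 192.011] [-60.327  -0.643  26.047 112.406   0.215  69.756  69.807]
[101.023 -11.774  18.3  ]
[101.006  14.059  18.3  ]
```

View pics/w6.png

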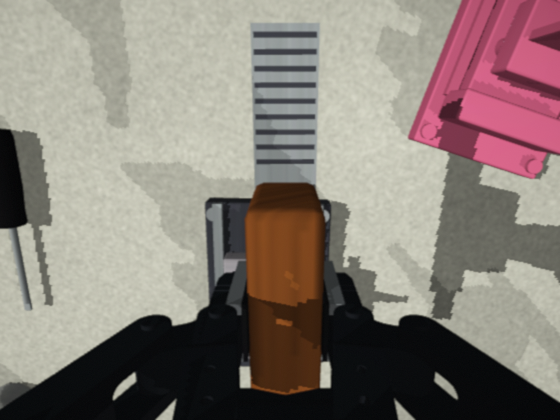

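```bash
python3 -m creep '{"delta_rot":[[-0.4,-1.8,0],[0,0,0]],"dp":[[-0.013,-0.0166,0.015],[0,0,0]],"grip":[255,255]}'
python3 -c "
from h import *
where()"
```

```text
clock: 9.22
tcp_pos: [422.9, 210.2, 176.4]
orientation: [[-0.972, -0.234, 0.006], [-0.234, 0.972, 0.0], [-0.006, -0.001, -1.0]]
contact_force: [-0.5, -0.5, -2.1]
opening: 24.9
t 9.22 plate at file x 75.6 lat -1.5 sole rel edge 35.1 yaw 13.53 xz -0.0055 yz -0.0011 F [-0.5 -0.5 -2.1] op 24.9
```

```bash
python3 -m creep '{"delta_rot":[[0,0,-0.6],[0,0,0],[0,0,0]],"dp":[[0,0.0015,0.014],[0,0,0.012],[0,0,0]],"grip":[255,255,255]}'
python3 -c "
from h import *
where()
snap('scene','pics/s7.png')"
```

```text
clock: 9.6
tcp_pos: [421.8, 212.6, 148.8]
orientation: [[-0.97, -0.243, 0.004], [-0.243, 0.97, 0.0], [-0.004, -0.001, -1.0]]
contact_force: [0.4, -0.2, -1.9]
opening: 25.1
t 9.6 plate at file x 76.0 lat 1.1 sole rel edge 7.5 yaw 14.04 xz -0.0043 yz -0.0009 F [ 0.4 -0.2 -1.9] op 25.1
```

View pics/s7.png

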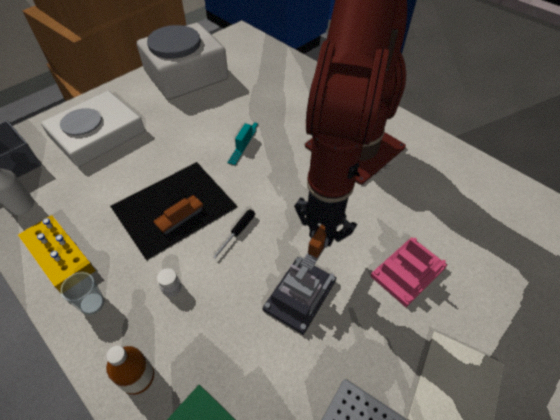

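```bash
python3 -m creep '{"delta_rot":[[0,0,0],[0,0,0]],"dp":[[-0.002,-0.001,0.006],[-0.004,0,0.006]],"grip":[255,255]}'
python3 -c "
from h import *
where()"
```

```text
clock: 9.9
tcp_pos: [428.8, 213.9, 137.6]
orientation: [[-0.97, -0.243, 0.006], [-0.243, 0.97, 0.002], [-0.006, 0.0, -1.0]]
contact_force: [-1.9, -1.0, 1.7]
opening: 25.2
t 9.9 plate at file x 68.9 lat 0.7 sole rel edge -3.7 yaw 14.06 xz -0.0063 yz 0.0004 F [-1.9 -1.   1.7] op 25.2
```

```bash
python3 -m creep '{"delta_rot":[[0,0,0],[0,0,0],[0,0,0]],"dp":[[-0.015,0,0.0006],[-0.015,0,0.0003],[-0.015,0,0.0003]],"grip":[255,255,255]}'
python3 -c "
from h import *
where()"
```

```text
clock: 10.28
tcp_pos: [475.5, 226.0, 137.1]
orientation: [[-0.97, -0.244, 0.007], [-0.244, 0.97, 0.003], [-0.007, 0.001, -1.0]]
contact_force: [-1.1, -0.6, 2.2]
opening: 24.8
t 10.28 plate at file x 20.7 lat 1.0 sole rel edge -4.2 yaw 14.1 xz -0.0070 yz 0.0011 F [-1.1 -0.6  2.2] op 24.8
```

```bash
python3 -m creep '{"delta_rot":[[0,0,0],[0,0,0],[0,0,0],[0,0,0],[0,0,0],[0,0,0]],"dp":[[-0.015,0,0.0003],[-0.015,0,0.0003],[-0.015,0,0.0003],[-0.015,0,0.0003],[-0.015,0,0.0003],[-0.015,0,0.0003]],"grip":[255,255,255,255,255,255]}'
python3 -c "
from h import *
where()"
```

```text
clock: 11.02
tcp_pos: [569.2, 249.3, 135.2]
orientation: [[-0.97, -0.244, 0.005], [-0.244, 0.97, 0.001], [-0.005, 0.0, -1.0]]
contact_force: [-1.9, -0.0, 2.7]
opening: 25.1
t 11.03 plate at file x -75.9 lat 0.6 sole rel edge -6.1 yaw 14.12 xz -0.0051 yz 0.0002 F [-1.9 -0.   2.7] op 25.1
```

```bash
python3 -m creep '{"delta_rot":[[0,0,0],[0,0,0],[0,0,0]],"dp":[[-0.003,0,-0.02],[0,0,-0.025],[0,0,0]],"grip":[255,255,255]}'
python3 - <<'E'
from h import *
where()
_,a,_=snap('scene');_,b,_=snap('wrist')
cv2.imwrite('pics/x8.png',np.hstack([cv2.resize(a[200:350,230:390],(480,450)),cv2.resize(b[0:420,140:420],(300,450))]))
E
```

```text
clock: 11.4
tcp_pos: [574.6, 250.0, 178.8]
orientation: [[-0.97, -0.244, 0.004], [-0.244, 0.97, -0.001], [-0.004, -0.002, -1.0]]
contact_force: [-0.1, 1.1, -2.8]
opening: 25.2
t 11.4 plate at file x -81.3 lat -0.1 sole rel edge 37.5 yaw 14.1 xz -0.0039 yz -0.0022 F [-0.1  1.1 -2.8] op 25.2
```

View pics/x8.png

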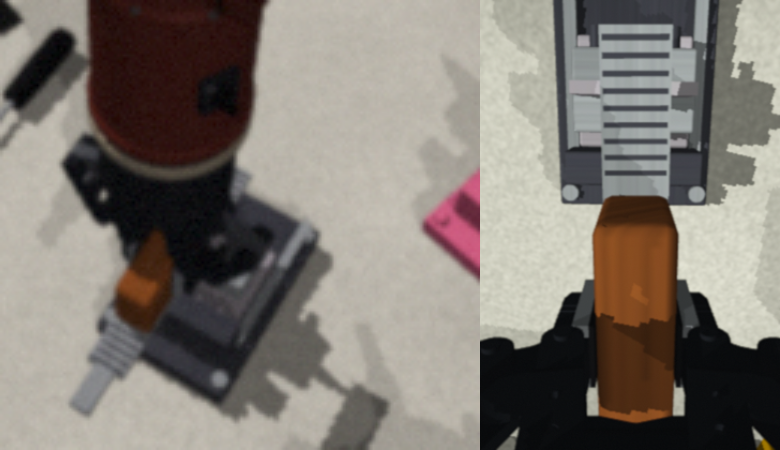

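```bash
python3 -m creep '{"delta_rot":[[0,0,0],[0,0,0],[0,0,0],[0,0,0],[0,0,0],[0,0,0]],"dp":[[0.03,0,0],[0.036,0,0],[0.036,0,0],[0.036,0,0],[0.012,0,0],[0,0,0]],"grip":[255,255,255,255,255,255]}'
python3 -c "
from h import *
where()"
```

```text
clock: 12.25
tcp_pos: [420.9, 210.7, 168.8]
orientation: [[-0.969, -0.245, -0.006], [-0.245, 0.969, -0.009], [0.008, -0.007, -1.0]]
contact_force: [-0.3, 0.7, -1.8]
opening: 25.3
t 12.25 plate at file x 77.4 lat -0.5 sole rel edge 27.5 yaw 14.2 xz 0.0080 yz -0.0074 F [-0.3  0.7 -1.8] op 25.3
```

```bash
python3 -m creep '{"delta_rot":[[-0.35,-0.7,0],[0,0,0],[0,0,0]],"dp":[[0,0.0005,0.01],[0,0,0.009],[0,0,0]],"grip":[255,255,255]}'
python3 -c "
from h import *
where()"
```

```text
clock: 12.62
tcp_pos: [422.4, 211.1, 147.5]
orientation: [[-0.97, -0.244, 0.005], [-0.244, 0.97, -0.001], [-0.005, -0.002, -1.0]]
contact_force: [-0.2, -0.1, -2.4]
opening: 25.1
t 12.62 plate at file x 75.8 lat -0.5 sole rel edge 6.2 yaw 14.15 xz -0.0050 yz -0.0024 F [-0.2 -0.1 -2.4] op 25.1
```

```bash
python3 -m creep '{"delta_rot":[[0,0,0],[0,0,0],[0,0,0],[0,0,0],[0,0,0]],"dp":[[-0.002,0,0.006],[-0.004,0,0.005],[-0.015,0,0.0006],[-0.015,0,0.0003],[-0.015,0,0.0003]],"grip":[255,255,255,255,255]}'
python3 -c "
from h import *
where()"
```

```text
clock: 13.25
tcp_pos: [475.2, 224.9, 135.6]
orientation: [[-0.969, -0.245, 0.006], [-0.245, 0.97, -0.0], [-0.005, -0.002, -1.0]]
contact_force: [-3.2, -0.7, 1.8]
opening: 25.3
t 13.25 plate at file x 21.2 lat -0.0 sole rel edge -5.7 yaw 14.19 xz -0.0055 yz -0.0016 F [-3.2 -0.7  1.8] op 25.3
```

```bash
python3 -m creep '{"delta_rot":[[0,0,0],[0,0,0],[0,0,0],[0,0,0],[0,0,0],[0,0,0]],"dp":[[-0.015,0,-0.0002],[-0.015,0,0.0002],[-0.015,0,0.0002],[-0.015,0,0.0002],[-0.015,0,0.0002],[-0.015,0,0.0002]],"grip":[255,255,255,255,255,255]}'
python3 -c "
from h import *
where()"
python3 -m creep '{"delta_rot":[[0,0,0],[0,0,0],[0,0,0]],"dp":[[-0.003,0,-0.02],[0,0,-0.025],[0,0,0]],"grip":[255,255,255]}'
python3 -c "
from h import *
where()"
```

```text
clock: 14.0
tcp_pos: [568.5, 248.3, 134.5]
orientation: [[-0.969, -0.245, 0.004], [-0.245, 0.969, -0.002], [-0.003, -0.003, -1.0]]
contact_force: [-2.8, -1.4, 3.0]
opening: 25.0
t 14.0 plate at file x -75.0 lat -0.2 sole rel edge -6.8 yaw 14.21 xz -0.0031 yz -0.0026 F [-2.8 -1.4  3. ] op 25.0
clock: 14.38
tcp_pos: [574.3, 249.1, 178.2]
orientation: [[-0.97, -0.245, 0.004], [-0.245, 0.969, -0.004], [-0.003, -0.005, -1.0]]
contact_force: [-0.5, -0.5, -2.6]
opening: 25.1
t 14.38 plate at file x -80.8 lat -0.9 sole rel edge 36.9 yaw 14.19 xz -0.0028 yz -0.0051 F [-0.5 -0.5 -2.6] op 25.1
```

```bash
python3 -m creep '{"delta_rot":[[0,0,0],[0,0,0],[0,0,0],[0,0,0],[0,0,0],[0,0,0],[0,0,0]],"dp":[[0.03,0,0],[0.036,0,0],[0.036,0,0],[0.036,0,0],[0.014,0,0],[0,0,0],[0,0,0]],"grip":[255,255,255,255,255,255,255]}'
python3 -c "
from h import *
where()"
```

```text
clock: 15.25
tcp_pos: [423.7, 210.5, 170.2]
orientation: [[-0.969, -0.246, 0.001], [-0.246, 0.969, -0.009], [0.001, -0.009, -1.0]]
contact_force: [0.3, -0.1, -2.4]
opening: 25.6
t 15.25 plate at file x 74.6 lat -1.3 sole rel edge 28.9 yaw 14.25 xz 0.0008 yz -0.0090 F [ 0.3 -0.1 -2.4] op 25.6
```

```bash
python3 -m creep '{"delta_rot":[[-0.45,-0.35,0],[0,0,0],[0,0,0]],"dp":[[0.005,0.0013,0.011],[0,0,0.009],[0,0,0]],"grip":[255,255,255]}'
python3 -c "
from h import *
where()"
```

```text
clock: 15.62
tcp_pos: [419.6, 210.3, 148.0]
orientation: [[-0.97, -0.245, 0.006], [-0.245, 0.97, -0.001], [-0.005, -0.002, -1.0]]
contact_force: [-0.3, -0.7, -2.7]
opening: 25.5
t 15.62 plate at file x 78.7 lat -0.6 sole rel edge 6.7 yaw 14.18 xz -0.0055 yz -0.0022 F [-0.3 -0.7 -2.7] op 25.5
```

```bash
python3 -m creep '{"delta_rot":[[0,0,0],[0,0,0],[0,0,0],[0,0,0],[0,0,0]],"dp":[[-0.002,0.0005,0.006],[-0.004,0,0.005],[-0.015,0,0.0004],[-0.015,0,0.0002],[-0.015,0,0.0002]],"grip":[255,255,255,255,255]}'
python3 -c "
from h import *
where()"
python3 -m creep '{"delta_rot":[[0,0,0],[0,0,0],[0,0,0],[0,0,0],[0,0,0],[0,0,0]],"dp":[[-0.015,0,-0.0002],[-0.015,0,0.0002],[-0.015,0,0.0002],[-0.015,0,0.0002],[-0.015,0,0.0002],[-0.015,0,0.0002]],"grip":[255,255,255,255,255,255]}'
python3 -c "
from h import *
where()"
python3 -m creep '{"delta_rot":[[0,0,0],[0,0,0],[0,0,0],[0,0,0]],"dp":[[-0.003,0,-0.02],[0,0,-0.035],[0,0,-0.04],[0,0,0]],"grip":[255,255,255,255]}'
python3 - <<'E'
from h import *
s=where();print(s["tcp_pos"])
_,b,_=snap('wrist','pics/w9.png')
E
```

```text
clock: 16.25
tcp_pos: [472.3, 224.9, 136.6]
orientation: [[-0.969, -0.246, 0.007], [-0.246, 0.969, 0.001], [-0.007, -0.001, -1.0]]
contact_force: [-1.9, 0.5, 2.4]
opening: 25.6
t 16.25 plate at file x 24.0 lat 0.6 sole rel edge -4.7 yaw 14.24 xz -0.0066 yz -0.0011 F [-1.9  0.5  2.4] op 25.6
clock: 17.0
tcp_pos: [565.6, 248.3, 135.5]
orientation: [[-0.969, -0.246, 0.004], [-0.246, 0.969, -0.001], [-0.004, -0.002, -1.0]]
contact_force: [-2.6, -0.5, 2.7]
opening: 25.3
t 17.0 plate at file x -72.2 lat 0.4 sole rel edge -5.8 yaw 14.26 xz -0.0040 yz -0.0022 F [-2.6 -0.5  2.7] op 25.3
clock: 17.5
tcp_pos: [571.6, 249.3, 230.2]
orientation: [[-0.969, -0.246, 0.004], [-0.246, 0.969, -0.005], [-0.002, -0.006, -1.0]]
contact_force: [0.9, -0.1, -2.6]
opening: 25.0
t 17.5 plate at file x -78.2 lat -0.1 sole rel edge 88.9 yaw 14.24 xz -0.0025 yz -0.0055 F [ 0.9 -0.1 -2.6] op 25.0
[571.59499616 249.25867581 230.16007319]
```

View pics/w9.png

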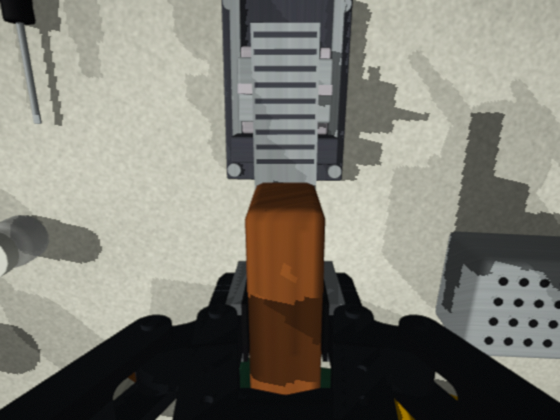

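```bash
python3 -m creep '{"delta_rot":[[0,0,0],[0,0,0],[0,0,0],[0,0,0],[0,0,0],[0,0,0],[0,0,0],[0,0,0],[0,0,0],[0,0,9.7],[0,0,9.7],[0,0,0]],"dp":[[0.0165,-0.0515,0],[0.0165,-0.0515,0],[0.0165,-0.0515,0],[0.0165,-0.0515,0],[0.0165,-0.0515,0],[0.0165,-0.0515,0],[0.0165,-0.0515,0],[0.0165,-0.0515,0],[0.0165,-0.0515,0],[0,0,0],[0,0,0],[0,0,0]],"grip":[255,255,255,255,255,255,255,255,255,255,255,255]}'
cat >> h.py <<'E'
def home(z):
    s=arm.read_state();R=s["orientation"];print(round(s["clock"],2),np.round(s["tcp_pos"],1),"todo mm",np.round(R.T@(np.array([540.3,-250.1,z])-s["tcp_pos"]),1),"yaw",np.round(np.degrees(np.arctan2(-R[1,0],-R[0,0])),2),"xz %.4f yz %.4f"%(R[2,0],R[2,1]),"F",np.round(s["contact_force"],1),round(s["opening"],1))
E
python3 -c "
from h import *
home(28.3)"
```

```text
clock: 19.05
tcp_pos: [535.3, -252.0, 213.1]
orientation: [[-0.995, 0.093, -0.021], [0.094, 0.996, -0.013], [0.02, -0.015, -1.0]]
contact_force: [-0.1, 0.1, -2.5]
opening: 25.1
19.05 [ 535.3 -252.   213.1] todo mm [ -8.4   5.2 184.6] yaw -5.38 xz 0.0196 yz -0.0153 F [-0.1  0.1 -2.5] 25.1
```

```bash
python3 -m creep '{"delta_rot":[[-0.8,-1.4,0],[0,0,0],[0,0,0],[0,0,0],[0,0,0]],"dp":[[-0.0048,0.0024,0],[0,0,0.04],[0,0,0.04],[0,0,0.035],[0,0,0]],"grip":[255,255,255,255,255]}'
python3 -c "
from h import *
home(28.3)"
```

```text
clock: 19.68
tcp_pos: [543.2, -247.4, 93.6]
orientation: [[-0.997, 0.075, 0.01], [0.075, 0.997, 0.001], [-0.01, 0.002, -1.0]]
contact_force: [-0.4, -0.6, -1.8]
opening: 25.0
19.68 [ 543.2 -247.4   93.6] todo mm [ 3.3 -3.  65.3] yaw -4.27 xz -0.0101 yz 0.0021 F [-0.4 -0.6 -1.8] 25.0
```

```bash
python3 -m creep '{"delta_rot":[[0.2,0.3,1],[0,0,0],[0,0,0],[0,0,0]],"dp":[[0.003,-0.003,0.025],[0,0,0.02],[0,0,0.006],[0,0,0]],"grip":[255,255,255,255]}'
python3 -c "
from h import *
home(28.3)"
```

```text
clock: 20.18
tcp_pos: [544.1, -250.7, 45.7]
orientation: [[-0.996, 0.086, 0.012], [0.086, 0.996, -0.002], [-0.012, -0.001, -1.0]]
contact_force: [0.3, 0.0, -2.5]
opening: 25.3
20.18 [ 544.1 -250.7   45.7] todo mm [ 4.   0.3 17.4] yaw -4.96 xz -0.0123 yz -0.0012 F [ 0.3  0.  -2.5] 25.3
```

```bash
python3 -m creep '{"delta_rot":[[0,0.5,0.4],[0,0.2,0],[0,0,0]],"dp":[[0.003,0,0.007],[0,0,0.006],[0,0,0]],"grip":[255,255,255]}'
python3 -c "
from h import *
home(28.3)"
```

```text
clock: 20.55
tcp_pos: [542.1, -250.7, 33.5]
orientation: [[-0.996, 0.093, 0.002], [0.093, 0.996, -0.001], [-0.002, -0.001, -1.0]]
contact_force: [-0.2, -0.6, -1.3]
opening: 25.0
20.55 [ 542.1 -250.7   33.5] todo mm [1.9 0.4 5.2] yaw -5.34 xz -0.0017 yz -0.0013 F [-0.2 -0.6 -1.3] 25.0
```

```bash
python3 -m creep '{"delta_rot":[[0,-0.1,0],[0,0,0],[0,0,0]],"dp":[[0,0,0.003],[0,0,0.0025],[0,0,0.001]],"grip":[255,255,255]}'
python3 -c "
from h import *
home(28.3)"
```

```text
clock: 20.92
tcp_pos: [542.4, -250.8, 28.2]
orientation: [[-0.996, 0.093, 0.004], [0.093, 0.996, -0.001], [-0.004, -0.0, -1.0]]
contact_force: [-8.8, 5.7, 20.4]
opening: 25.2
20.93 [ 542.4 -250.8   28.2] todo mm [ 2.1  0.5 -0.1] yaw -5.34 xz -0.0041 yz -0.0003 F [-8.8  5.7 20.4] 25.2
```

```bash
python3 -m creep '{"delta_rot":[[0,0,0],[0,0,0]],"dp":[[0,0,0],[0,0,0]],"grip":[255,255]}'
python3 -m creep '{"delta_rot":[[0,0,0],[0,0,0],[0,0,0],[0,0,0],[0,0,0],[0,0,0],[0,0,0],[0,0,0]],"dp":[[0,0,0],[0,0,0],[0,0,0],[0,0,0],[0,0,0],[0,0,0],[0,0,0],[0,0,0]],"grip":[0,0,0,0,0,0,0,0]}'
```

```text
clock: 21.18
tcp_pos: [542.6, -250.9, 28.5]
orientation: [[-0.996, 0.093, 0.005], [0.093, 0.996, -0.001], [-0.005, -0.0, -1.0]]
contact_force: [0.1, 0.2, -3.3]
opening: 25.2
clock: 22.18
tcp_pos: [543.1, -251.2, 28.7]
orientation: [[-0.996, 0.093, 0.006], [0.093, 0.996, -0.001], [-0.006, -0.001, -1.0]]
contact_force: [0.0, -0.4, -0.4]
opening: 85.4
```

```bash
python3 -m creep '{"delta_rot":[[0,0,0],[0,0,0],[0,0,0],[0,0,0],[0,0,0],[0,0,0],[0,0,0]],"dp":[[0,0,-0.02],[0,0,-0.04],[0,0,-0.05],[0,0,-0.05],[0,0,-0.05],[0,0,-0.05],[0,0,0]],"grip":[0,0,0,0,0,0,0]}'
python3 - <<'E'
from h import *
_,a,_=snap('wrist','pics/w10.png');_,b,_=snap('scene','pics/s10.png')
cv2.imwrite('pics/s10c.png',cv2.resize(b[150:345,100:350],None,fx=3,fy=3,interpolation=cv2.INTER_CUBIC))
E
```

```text
clock: 23.05
tcp_pos: [539.9, -253.1, 305.4]
orientation: [[-0.995, 0.098, 0.01], [0.098, 0.995, -0.003], [-0.01, -0.002, -1.0]]
contact_force: [0.4, 0.7, -0.7]
opening: 85.5
```

View pics/w10.png

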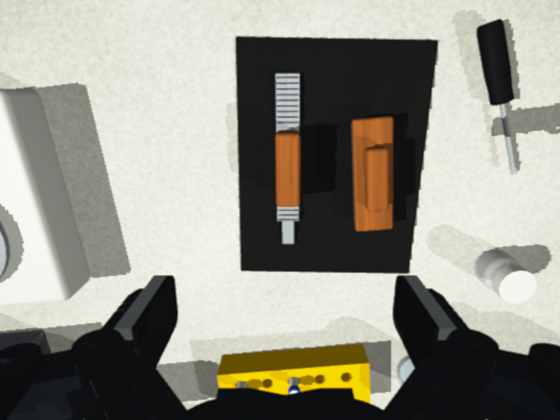

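View pics/s10c.png

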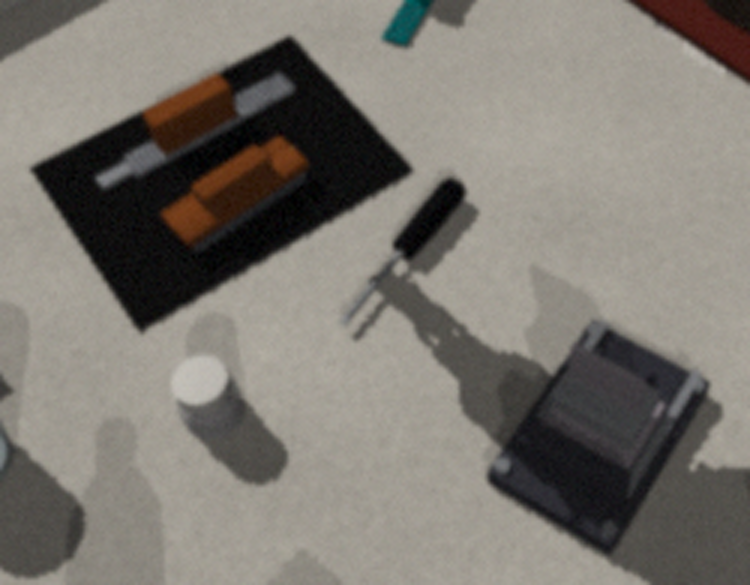

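```bash
python3 - <<'E'
from h import *
_,b,_=snap('top');a=cv2.imread('pics/top0.png')
z=lambda i:cv2.resize(i[145:225,185:255],None,fx=5,fy=5,interpolation=cv2.INTER_CUBIC)
cv2.imwrite('pics/t10.png',np.hstack([z(a),z(b)]))
E
```

```text
(no output)
```

View pics/t10.png

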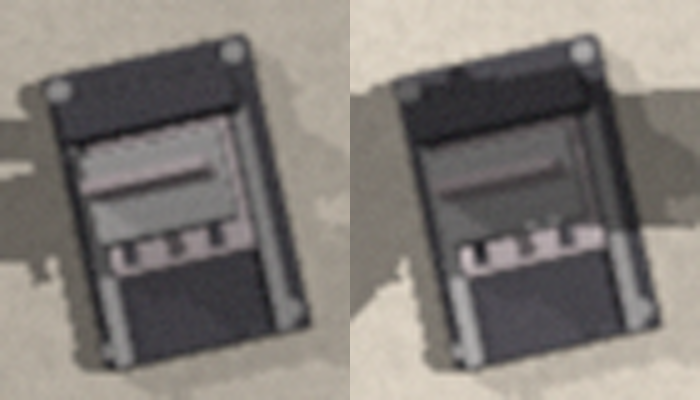

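The plate and carriage sit exactly where they did at the start (edge at (150,180) and (500,180) in the paired crops), so the carriage is still on its stop. The file lies flat on the mat at wrist pixel (288,160), and the gripper is clear.

```bash
python3 -c "
from station import arm
print(arm.finish_job())"
```

```text
the job is handed in; nothing more can be done
None
```

The plate's edge is dressed, the file is back flat on the mat and released, and the job was handed in at about 23 s of the 61 s allowed.

- **Strokes:** I gave the edge three forward strokes, one more than the minimum. In each, the edge ran from about 70–75 mm ahead of the file's middle to about 72–76 mm behind it. The sole sat about 4–7 mm below the free edge, pressing with roughly 4–6 N.
- **Returns:** I lifted the file at least 27 mm clear of the edge before each return, so it was never dragged backwards.
- **Setting down:** The file briefly pressed on the mat with about 20 N before I eased it off and opened the gripper.
- **Last checks:** The file lies flat on the mat about where it started, nose away from the robot, with the brush undisturbed. Seen from above, the plate and carriage sit where they did at the start, so the carriage is still on its stop. The gripper was open and about 280 mm above the mat, touching nothing. No check failed or disagreed.

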